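# Index a swivelling feed chute and load two brackets

## Task

With the chute still empty, turn the swivel feeder (it has an upright crank post for this) so that its pointer clicks in at the third mark counter-clockwise (seen from above) from the wide zero mark with the stud. Then load the two steel angle brackets from the tray one behind the other into the top of the chute, each with its foot flat on the chute floor and pointing downhill and its leg standing up on the uphill side, so that they slide down against the stop. Leave the loupe, the pot and the clip box where they are.

Things in the scene. Friction and masses are not known exactly. Their poses are not given: they have to be found in the camera images.
- feeder_base: the feeder's fixed round grey base, 200 mm across; origin on the bench on the swivel axis, z up. Twelve raised black marks lie on its rim every 30 degrees (radius 83 to 96 mm, top 14 mm above the bench); the zero mark is the wide one, in the base's +y direction, with a steel stud (12 mm across, 30 mm tall) just outside it
- swivel (a joint): angle of the swivel plate, rad, positive counter-clockwise seen from above; 0 with the pointer at the zero mark. A spring catch clicks in every 30 degrees (0.5236 rad) and pulls to the nearest click (it may start balanced midway); leaving a click takes about 4 N at the crank post, past the middle it springs on. It turns 2.75 rad either way; the third counter-clockwise mark is 1.571
- crank_post (a point): middle of the black grip of the upright crank post: grip 18 mm diameter, 65 mm tall (this point is half-way up; 137.5 mm above the bench, top of post at 170 mm), 88 mm from the swivel axis, opposite the pointer. It is rigid with the swivel plate and round, so fingers can turn about it
- pointer_tip (a point): tip of the dark pointer on the swivel plate, 91 mm from the swivel axis, 34 mm above the bench; it points at the marks
- chute: aluminium trough fixed on the swivel plate, sloping down 30 degrees, polished: brackets slide by themselves. Origin on the floor's centre, on the swivel axis, 125 mm above the bench; x along the floor downhill, y across, z square to the floor. Seen from above, downhill is 90 degrees clockwise from the pointer. Walls 13 mm high, 34 mm apart inside from x = -48 mm on down
- chute_top (a point): middle of the open top end of the chute floor, at x = -100 mm in the chute, 175 mm above the bench; here the walls have flared to about 60 mm apart; same axes as the chute
- chute_stop (a point): middle of the floor's low end, at x = +100 mm, where a cross wall 14 mm high stops the brackets; once loaded, their foot centres lie 20 and 60 mm uphill of it; same axes as the chute
- parts_tray: pale open tray 225 x 132 mm, walls 40 mm high, floor 7 mm above the bench, fixed; origin under its centre, x along its length. The brackets stand in it, one in each half
- bracket_a_leg (a point): angle bracket of bright steel: foot 40 long x 28 wide x 6 mm thick, lying flat, with an upright leg 28 wide x 8 thick x 46 mm high (from the underside) at one end of the foot; about 70 g, slippery. This point is the centre of the leg, half-way up (23 mm above the underside); x points from the leg along the foot to its free end, z up, y across (the 28 mm width)
- bracket_b_leg (a point): angle bracket of bright steel: foot 40 long x 28 wide x 6 mm thick, lying flat, with an upright leg 28 wide x 8 thick x 46 mm high (from the underside) at one end of the foot; about 70 g, slippery. This point is the centre of the leg, half-way up (23 mm above the underside); x points from the leg along the foot to its free end, z up, y across (the 28 mm width)
- bracket_a_foot (a point): centre of the underside of bracket a's foot, 16 mm in +x and 23 mm below the leg's centre; same axes
- bracket_b_foot (a point): centre of the underside of bracket b's foot, 16 mm in +x and 23 mm below the leg's centre; same axes
- magnifier_lamp: bench magnifier lamp, fixed furniture; its big white ring head hangs 0.41 to 0.57 m above the bench at the right (x 0.50 to 0.82, y -0.27 to -0.50 m): keep the raised arm clear of it. Origin on the bench under the lamp's arm
- loupe: black eye loupe, 35 mm across, 27 mm tall, loose; origin under its centre; to be left alone
- pot: small clear pot with a blue lid, 52 mm across, 50 mm tall, loose; origin under its centre; to be left alone
- clip_box: clear box of paper clips, 75 x 75 mm, 55 mm tall, loose; origin under its centre; to be left alone
There are look-alikes about, which are no part of the job. What is shaped like the part that bears bracket_a_leg but orange is not meant.

How it is judged:
By the outcome, as a careful person would: the job done as asked, in the order asked, and still so for the second after the job is handed in, with the robot touching nothing.
It also fails if it takes over 72 s, if anything falls off the work surface, if the arm or the gripper's body presses on something with over 40 N, if the wrist force passes 120 N, or if a joint passes its speed limit or range.

## Robot

A 6-joint arm with a two-finger parallel gripper is mounted at the origin on a cart in front of the work surface, level with it; the furniture and walls round the work are solid. World frame = base frame: x ahead of the robot, y to its left, z up, the work surface at z = 0. Lengths are in mm, angles in degrees, forces in N, time in s.
With the tool pointing down it reaches from about 300 to 850 mm from the base axis. Payload 4.2 kg.
Tool frame: the origin (TCP) lies on the centre line of the jaws, within the pads' length; the fingertips stand 14 mm ahead of it and the grasp point (between the pads) lies 5 mm behind it; z points along the fingers, y is the line along which they close (so a half turn about z gives the same grasp; the last joint's range is limited). The gripper opens to 91 mm and grips with 3 to 60 N. Pads are 32 mm wide; open, the fingers measure 118 mm over their backs; the gripper's body (76 mm by 178 mm) begins 60 mm behind the grasp point.
Start: joints at [-64.916, 18.312, 89.639, -0, 72.044, -1.146], TCP at [254.141, -515.804, 227.976] pointing down, gripper open.
Joint ranges: [-177.97, 177.97], [-48.28, 115.42], [12.27, 149.76], [-77.06, 257.06], [2.81, 150.46], [-146.56, 146.56]. Speed limits (degrees/s): [147.25, 147.25, 180, 180, 180, 180].

## Interface

Orientations are given as [roll, pitch, yaw] about the fixed x, y, z axes, in that order (R = Rz(yaw) Ry(pitch) Rx(roll)).
In Python, from workcell import env gives the robot as it stands.
- The arm moves only by the tool arm_command, never from a script. Its argument "motion" is a list of rows, each an object with "offset": the shift along the tool's x, y, z in m, a list of three; "spin": the turn about the tool's z in rad. In form: [{"offset": [tx, ty, tz], "spin": spin}, ...]. A call has 1 to 5 rows; each row shifts and turns the commanded pose from where the row before left it, along the tool's axes as they then stand; what a row does not reach is not made up. A row lasts 1/8 s, in which the tool goes at most 62.5 mm and 10.7 degrees, less where a joint would pass 70% of its speed; a pose out of reach is approached as far as the arm can. A call with a gripper value outside its range is refused whole. "jaw" is the finger opening in m, from 0 to 0.0912, set as the call begins (left out, the last holds). The fingers move at their own pace and stop on an object; "newtons" is the grip in N (left out, the last holds). Time passes only in rows, so rows that do not move let the fingers close. It gives the time, the measured TCP pose, the force, the opening and the grip force at its end, in the units of the state.
- env.state(): the state, without advancing time (a new reading comes with each control period).
- env.grab_frame(name): name is "scene" or "top" or "wrist"; returns (picture, depth): 480x640x3 uint8, blue, green, red; 480x640 float32, mm along the optical axis (not along the pixel's ray), 0 where there is no reading.
- env.camera_model(name): a dict with "fx", "fy", "cx", "cy" (pixels), "k1" (the pictures are not rectified: a ray, as slopes to the right and down, at radius r is drawn at 1 + k1 r^2 times it, then the intrinsics apply), "eye" and "rotation" of the camera in the world; the wrist camera has in their place "hand_eye" (4x4, takes a point from camera to tool coordinates, whose origin is the TCP and whose axes are the flange's). Camera axes: x right, y down, z forward; pixel columns grow to the right and rows downward; lengths in mm; the calibration is good to about 2 mm. A picture is of the moment at which its call begins: read the wrist's pose just before it. camera_model takes no time and is no camera call.
- env.job_done(): hands the job in; it is judged then, once.
Trained networks look in the newest picture that a camera, given by its name, has taken for a name from the list of things; names that differ only in an ending like _2 or _b are one class to them, and where a whole thing is asked for, a point or a joint stands for the part that bears it (a point fixed in the world has none). Each returns a list of dicts, best first, with "score" (0 to 1); they miss things now and then, are a little off and sometimes report something else, mostly with a low value. They report only what shows in the picture. A call takes as long as a camera call. They do not tell look-alikes from the thing itself.
- env.boxes_of(camera, target): "bbox" ([left, top, right, bottom] in pixels, round what is visible of it).
- env.pinpoint(camera, target): "location" ([column, row] in pixels: a listed point, or the origin of a listed thing).
The state is a dict: "time_s": time; "qpos": joint angles; "qvel": joint speeds; "effort": joint torques, N m; "ee_pos": TCP position; "ee_rot": TCP orientation; "force": force on the tool from outside, world axes, zero at the start; "torque": the same for the moment, N m; "gripper_width": finger opening in mm; "gripper_force": force on a finger pad.
Only numpy, scipy, OpenCV 4.12 (cv2) and the standard library are available. Lean on these libraries where they do the work, as an engineer would, in place of code of your own. Each camera call takes 0.05 s, during which the arm holds its last target. There are 200 camera calls.

## Working session

There is one attempt and no reset: what is moved stays moved. The work goes in short steps, Python scripts to look and compute and a tool call to move; the robot and the scene stay as the last step left them, time stands still between calls to the robot, and variables do not carry over. Pictures are saved under pics/ and viewed, at most 10 in all, crops included, and the job is handed in when it is done.

Besides the shell and the picture viewer there is one more tool, called by a JSON object that holds its "fn" and its "kwargs". arm_command: Moves the arm, as the interface text tells. Its arguments: {"type":"object","properties":{"motion":{"type":"array"},"jaw":{"type":"number"},"newtons":{"type":"number"}},"required":["motion"]}

```bash
ls; mkdir -p pics; cat > h.py <<'E'
import numpy as np, cv2
from scipy.spatial.transform import Rotation as R
from workcell import env
def cam(name):
    m=env.camera_model(name)
    if 'eye' in m:
        T=np.eye(4);T[:3,:3]=np.array(m['rotation']);T[:3,3]=m['eye']
    else:
        s=env.state();W=np.eye(4);W[:3,:3]=R.from_euler('xyz',s['ee_rot'],degrees=True).as_matrix();W[:3,3]=s['ee_pos']
        T=W@np.array(m['hand_eye'])
    return m,T
def ray(m,T,px):
    d=np.array([(px[0]-m['cx'])/m['fx'],(px[1]-m['cy'])/m['fy']]);u=d.copy()
    for _ in range(20): u=d/(1+m['k1']*(u@u))
    return T[:3,3],T[:3,:3]@np.array([u[0],u[1],1.])
def at_z(m,T,px,z):
    o,d=ray(m,T,px);return o+d*(z-o[2])/d[2]
def at_depth(m,T,px,D):
    o,d=ray(m,T,px);return o+d*D
def proj(m,T,P):
    p=T[:3,:3].T@(np.asarray(P,float)-T[:3,3]);u=p[:2]/p[2];u=u*(1+m['k1']*(u@u))
    return np.array([u[0]*m['fx']+m['cx'],u[1]*m['fy']+m['cy']])
E
python3 - <<'E'
from h import *
np.set_printoptions(precision=1,suppress=True)
s=env.state();print(s['time_s'],s['ee_pos'],s['ee_rot'])
Z={'feeder_base':0,'crank_post':137.5,'pointer_tip':34,'chute_top':175,'chute_stop':75,'parts_tray':0,'bracket_a_leg':30,'bracket_a_foot':7,'loupe':0,'pot':0,'clip_box':0}
for c in ['top','scene']:
    img,d=env.grab_frame(c);m,T=cam(c);cv2.imwrite(f'pics/{c}0.png',img);print(c,T[:3,3],m['fx'])
    for n,z in Z.items():
        for r in env.pinpoint(c,n)[:4]:
            if r['score']>.2: print(n,round(r['score'],2),np.array(r['location']),at_z(m,T,r['location'],z))
E
```

```text
pics
0.0 [ 254.  -515.4  227.2] [-179.9   -0.    26.2]
top [ 349.1   77.4 1775.1] 601.0488751320307
feeder_base 0.8 [342.7 233.3] [-1426.  -1697.7     0. ]
feeder_base 0.42 [255.3 250.4] [-1426.  -1697.7     0. ]
crank_post 0.79 [379.  238.1] [-1288.5 -1560.2   137.5]
crank_post 0.46 [317.3 219.3] [-1288.5 -1560.2   137.5]
pointer_tip 0.78 [317.2 218.4] [-1392.  -1663.7    34. ]
chute_top 0.66 [335.  253.8] [-1251.  -1522.7   175. ]
chute_stop 0.57 [353.7 198. ] [-1351.  -1622.7    75. ]
parts_tray 0.94 [261.1 268.4] [-1426.  -1697.7     0. ]
bracket_a_leg 0.51 [256.5 245.3] [-1396.  -1667.7    30. ]
bracket_a_leg 0.48 [260.7 267.3] [-1396.  -1667.7    30. ]
bracket_a_foot 0.64 [267.2 282.4] [-1419.  -1690.7     7. ]
bracket_a_foot 0.54 [256.8 249.5] [-1419.  -1690.7     7. ]
bracket_a_foot 0.41 [206.8 215.7] [-1419.  -1690.7     7. ]
bracket_a_foot 0.32 [262.2 269.1] [-1419.  -1690.7     7. ]
loupe 0.65 [435.7 286.3] [-1426.  -1697.7    -0. ]
pot 0.7 [310.4 182.6] [-1426.  -1697.7     0. ]
clip_box 0.94 [420.3 179.8] [-1426.  -1697.7     0. ]
scene [-330.7  709.   891.3] 611.1929865666035
feeder_base 0.93 [343.8 288.4] [-1222.   -182.2     0. ]
crank_post 0.83 [386.9 236.5] [-1084.5   -44.7   137.5]
pointer_tip 0.79 [307.9 281.6] [-1188.   -148.2    34. ]
chute_stop 0.69 [330.8 241. ] [-1147.   -107.2    75. ]
parts_tray 0.96 [279.7 354.4] [-1222.   -182.2     0. ]
bracket_a_leg 0.85 [252.9 330.2] [-1192.   -152.2    30. ]
bracket_a_leg 0.53 [170.  331.1] [-1192.   -152.2    30. ]
bracket_a_foot 0.85 [166.5 340.9] [-1215.   -175.2     7. ]
bracket_a_foot 0.59 [254.4 342.9] [-1215.   -175.2     7. ]
bracket_a_foot 0.49 [297.3 361.5] [-1215.   -175.2     7. ]
loupe 0.5 [472.1 279.3] [-1222.   -182.2     0. ]
pot 0.71 [270.2 270.4] [-1222.   -182.2     0. ]
pot 0.25 [251.9 331.7] [-1222.   -182.2     0. ]
clip_box 0.75 [373.  224.5] [-1222.   -182.2     0. ]
```

```bash
sed -i "s/T\[:3,:3\]=np.array(m\['rotation'\])/T[:3,:3]=R.from_euler('xyz',m['rotation'],degrees=True).as_matrix() if np.size(m['rotation'])==3 else m['rotation']/" h.py
python3 - <<'E'
from h import *
np.set_printoptions(precision=1,suppress=True)
print(env.camera_model('top')['rotation'],env.camera_model('wrist')['hand_eye'])
m,T=cam('top')
for n,z,p in [('base',0,(342.7,233.3)),('crank',137.5,(379,238.1)),('ptr',34,(317.2,218.4)),('ctop',175,(335,253.8)),('cstop',75,(353.7,198)),('tray',0,(261.1,268.4)),('leg',30,(256.5,245.3)),('leg',30,(260.7,267.3)),('foot',7,(267.2,282.4)),('foot',7,(256.8,249.5)),('foot',7,(206.8,215.7)),('loupe',0,(435.7,286.3)),('pot',0,(310.4,182.6)),('clip',0,(420.3,179.8))]: print(n,at_z(m,T,p,z))
m,T=cam('scene')
print('scene')
for n,z,p in [('base',0,(343.8,288.4)),('crank',137.5,(386.9,236.5)),('ptr',34,(307.9,281.6)),('cstop',75,(330.8,241)),('tray',0,(279.7,354.4)),('leg',30,(252.9,330.2)),('leg',30,(170,331.1)),('foot',7,(166.5,340.9)),('foot',7,(254.4,342.9)),('foot',7,(297.3,361.5))]: print(n,at_z(m,T,p,z))
t=cv2.imread('pics/top0.png')[150:330,180:460];s=cv2.imread('pics/scene0.png')[200:420,120:500]
cv2.imwrite('pics/t0.png',cv2.resize(t,None,fx=2.8,fy=2.8,interpolation=2));cv2.imwrite('pics/s0.png',cv2.resize(s,None,fx=2.1,fy=2.1,interpolation=2))
E
```

```text
[-173.6    0.7  -89.5] [[  -0.    -1.    -0.3   71.3]
 [   1.    -0.     0.    -0.5]
 [  -0.    -0.3    1.  -157.2]
 [   0.     0.     0.     1. ]]
base [557.   34.6   0. ]
crank [528.4 -61.4 137.5]
ptr [596.4 110.2  34. ]
ctop [481.3  59.1 175. ]
cstop [650.2   5.4  75. ]
tray [450.8 275.3   0. ]
leg [516.5 286.7  30. ]
leg [452.3 273.2  30. ]
foot [409.5 255.8   7. ]
foot [506.2 288.3   7. ]
foot [606. 439.   7.]
loupe [ 402.6 -238.4    0. ]
pot [709.5 132.2   0. ]
clip [ 719.8 -196.6    0. ]
scene
base [559.   24.2   0. ]
crank [518.1 -59.8 137.5]
ptr [590.6 103.8  34. ]
cstop [647.6   0.6  75. ]
tray [457.4 260.6   0. ]
leg [521.7 285.3  30. ]
leg [614.1 428.   30. ]
foot [615.4 438.3   7. ]
foot [508.9 290.3   7. ]
foot [414.5 245.3   7. ]
```

View pics/t0.png

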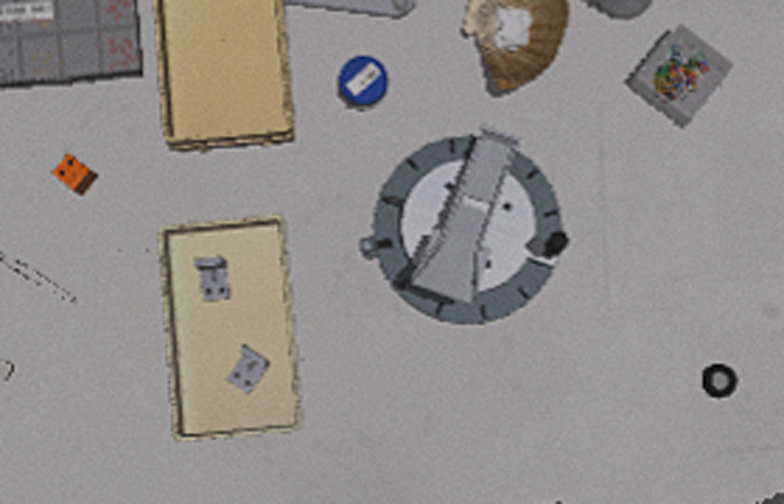

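View pics/s0.png

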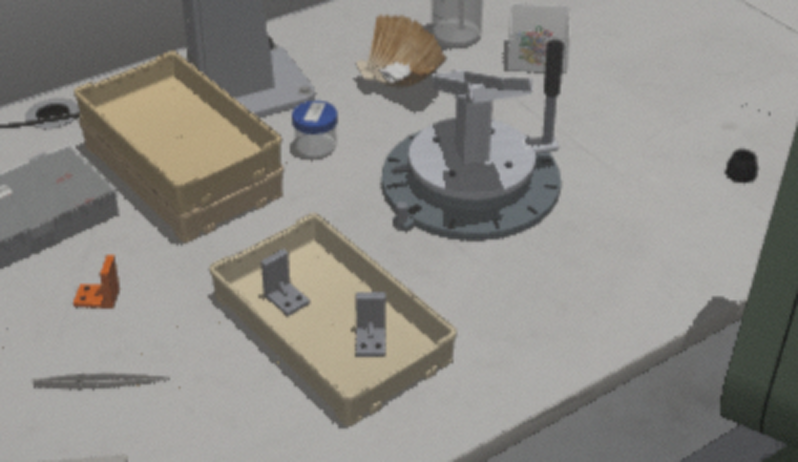

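The top crop shows the zero stud at about (370,245), the crank at (555,243), the wide chute top at (434,291) and the stop at (486,134). The two steel brackets in the tray are at about (212,278) and (248,370). The orange look-alike lies outside it. The scene view agrees. I'll move over the feeder for a closer look.

```bash
cat >> h.py <<'E'
def plan(start,wps):
    """start (x,y,z,yaw deg); wps: (x,y,z,yaw,n) -> prints tool-axis rows"""
    c=np.array(start,float)
    for w in wps:
        n=w[4];t=np.array(w[:4],float);s=(t-c)/n
        for i in range(n):
            goal=t-(n-1-i)*s
            d=(goal-c);y=np.radians(c[3]);tx=np.array([np.cos(y),np.sin(y)]);ty=np.array([np.sin(y),-np.cos(y)])
            o=np.round(np.array([d[:2]@tx,d[:2]@ty,-d[2]])/1000,3);sp=round(-np.radians(d[3]),2)
            c=c+np.r_[1000*(o[0]*tx+o[1]*ty),-1000*o[2],-np.degrees(sp)]
            print('{"offset":[%g,%g,%g],"spin":%g},'%(*o,sp))
        print('->',c.round(1))
    return c
E
python3 - <<'E'
from h import *
plan((254.1,-515.8,228,26.2),[(330,-260,330,26.2,5),(575,60,340,69,8)])
E
```

```text
{"offset":[0.036,-0.039,-0.02],"spin":-0},
{"offset":[0.036,-0.039,-0.021],"spin":-0},
{"offset":[0.037,-0.04,-0.02],"spin":-0},
{"offset":[0.036,-0.039,-0.021],"spin":-0},
{"offset":[0.036,-0.039,-0.02],"spin":-0},
-> [ 330.  -260.   330.    26.2]
{"offset":[0.045,-0.022,-0.001],"spin":-0.09},
{"offset":[0.047,-0.019,-0.002],"spin":-0.1},
{"offset":[0.049,-0.013,-0.001],"spin":-0.09},
{"offset":[0.049,-0.009,-0.001],"spin":-0.09},
{"offset":[0.05,-0.005,-0.001],"spin":-0.1},
{"offset":[0.051,0.001,-0.002],"spin":-0.09},
{"offset":[0.05,0.005,-0.001],"spin":-0.09},
{"offset":[0.049,0.009,-0.001],"spin":-0.1},
-> [574.4  59.9 340.   69.2]
```

{"fn": "arm_command", "kwargs": {"motion": [{"offset": [0.036, -0.039, -0.02], "spin": 0}, {"offset": [0.036, -0.039, -0.021], "spin": 0}, {"offset": [0.037, -0.04, -0.02], "spin": 0}, {"offset": [0.036, -0.039, -0.021], "spin": 0}, {"offset": [0.036, -0.039, -0.02], "spin": 0}]}}

```text
time_s: 1.82
ee_pos: [330.1, -258.3, 330.8]
ee_rot: [180.0, -0.0, 26.2]
force: [1.8, 0.3, 1.1]
gripper_width: 91.1
gripper_force: 0.0
```

{"fn": "arm_command", "kwargs": {"motion": [{"offset": [0.045, -0.022, -0.001], "spin": -0.09}, {"offset": [0.047, -0.019, -0.002], "spin": -0.1}, {"offset": [0.049, -0.013, -0.001], "spin": -0.09}, {"offset": [0.049, -0.009, -0.001], "spin": -0.09}]}}

```text
time_s: 2.33
ee_pos: [453.0, -98.6, 335.2]
ee_rot: [179.9, -0.0, 47.6]
force: [0.7, 0.2, 0.9]
gripper_width: 91.2
gripper_force: 0.0
```

{"fn": "arm_command", "kwargs": {"motion": [{"offset": [0.05, -0.005, -0.001], "spin": -0.1}, {"offset": [0.051, 0.001, -0.002], "spin": -0.09}, {"offset": [0.05, 0.005, -0.001], "spin": -0.09}, {"offset": [0.049, 0.009, -0.001], "spin": -0.1}, {"offset": [0, 0, 0], "spin": 0}]}}

```text
time_s: 2.95
ee_pos: [575.5, 62.5, 338.8]
ee_rot: [-179.9, -0.0, 69.4]
force: [0.6, -1.4, -0.6]
gripper_width: 91.0
gripper_force: 0.0
```

```bash
python3 - <<'E'
from h import *
np.set_printoptions(precision=1,suppress=True)
s=env.state();print(s['time_s'],s['ee_pos'],s['ee_rot'],s['qpos'])
m,T=cam('wrist');img,d=env.grab_frame('wrist');cv2.imwrite('pics/w1.png',img);np.save('w1d.npy',d)
np.savez('w1.npz',T=T)
for n,z in {'feeder_base':0,'crank_post':137.5,'pointer_tip':34,'chute_top':175,'chute_stop':75}.items():
    for r in env.pinpoint('wrist',n)[:2]: print(n,round(r['score'],2),np.array(r['location']),at_z(m,T,r['location'],z))
E
```

```text
2.95 [575.5  62.5 338.8] [-179.9   -0.    69.4] [ 5.  16.1 77.1  0.  86.9 25.6]
feeder_base 0.94 [322.3 223.9] [565.4  21.4   0. ]
feeder_base 0.52 [393.5 112.7] [716.7 137.8   0. ]
crank_post 0.68 [323.7 328.1] [531.5 -70.3 137.5]
pointer_tip 0.73 [317.4 165.1] [590.2 108.4  34. ]
chute_top 0.72 [233.5 264.5] [477.3  51.8 175. ]
chute_stop 0.88 [389.5 234.8] [648.2  -6.9  75. ]
chute_stop 0.44 [317.8 164.3] [591.9 111.1  75. ]
```

View pics/w1.png

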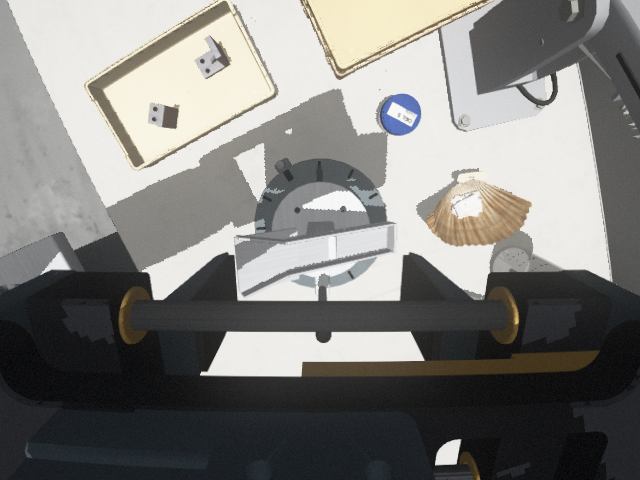

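The wrist view shows the whole feeder: stud at about (283,166), pointer hidden near (318,165), chute top to the left and crank post at (323,285–340).

```bash
python3 - <<'E'
from h import *
np.set_printoptions(precision=1,suppress=True)
m,_=cam('wrist');T=np.load('w1.npz')['T'];im=cv2.imread('pics/w1.png')
A=np.array([562,21.5])
for n,p,z in [('stud',(283,166),20),('mark',(320,170),14),('mark',(355,180),14)]:
    P=at_z(m,T,p,z);v=P[:2]-A;print(n,P,np.hypot(*v),np.degrees(np.arctan2(v[1],v[0])))
# unwrap rim: top view of marks at z=14
xs,ys=np.meshgrid(np.arange(440,690,.5),np.arange(-100,150,.5))
mp=np.array([proj(m,T,(x,y,14)) for x,y in zip(xs.ravel(),ys.ravel())],np.float32).reshape(*xs.shape,2)
w=cv2.remap(im,mp[...,0],mp[...,1],1)
# display: up=+x, left=+y
w=cv2.flip(cv2.transpose(w),-1)
w=cv2.flip(w,0) if False else w
cx=int((150-A[1])*2);cy=int((690-A[0])*2)
cv2.circle(w,(cx,cy),200,(0,0,255),1);cv2.circle(w,(cx,cy),166,(0,255,0),1)
for k in range(24):
    a=np.radians(k*15);cv2.line(w,(int(cx-190*np.sin(a)),int(cy-190*np.cos(a))),(int(cx-200*np.sin(a)),int(cy-200*np.cos(a))),(0,255,255) if k else (0,0,255),2)
cv2.imwrite('pics/rim.png',cv2.resize(w,(600,600)))
E
```

```text
stud [544.2 123.7  20. ] 103.70068555598648 99.88632079834748
mark [590.9  99.7  14. ] 83.35171041838831 69.72958621141633
mark [633.1  68.7  14. ] 85.34078260304888 33.59134644522966
```

View pics/rim.png

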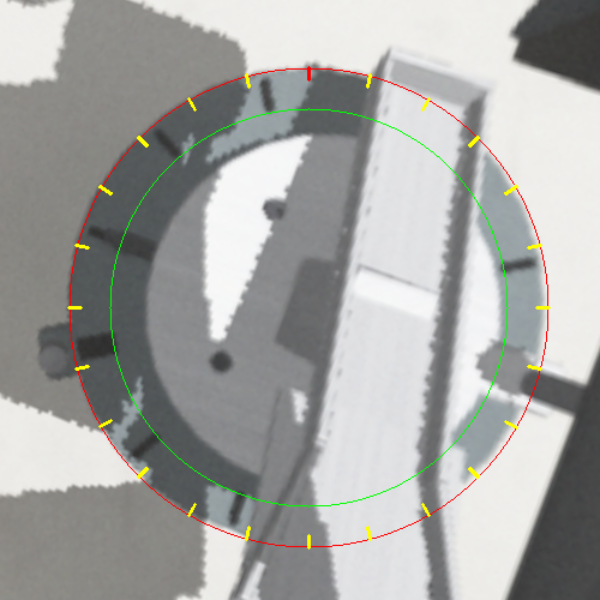

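Axis is at (562, 21.5), and the zero mark is at 100.5° in the world. The pointer sits at about 70.5° (swivel −30°), so the crank has to go +120°.

```bash
python3 - <<'E'
from h import *
plan((574.4,59.9,340,69.2),[(532.6,-62,300,70.5,3),(532.6,-62,145,70.5,4)])
E
```

```text
{"offset":[-0.043,0.001,0.013],"spin":-0.01},
{"offset":[-0.043,0.001,0.014],"spin":-0.01},
{"offset":[-0.043,0.001,0.013],"spin":-0},
-> [532.6 -62.2 300.   70.3]
{"offset":[0,-0,0.039],"spin":-0},
{"offset":[0,-0,0.038],"spin":-0},
{"offset":[0,-0,0.039],"spin":-0},
{"offset":[0,-0,0.039],"spin":-0},
-> [532.6 -62.2 145.   70.3]
```

{"fn": "arm_command", "kwargs": {"motion": [{"offset": [-0.043, 0.001, 0.013], "spin": -0.01}, {"offset": [-0.043, 0.001, 0.014], "spin": -0.01}, {"offset": [-0.043, 0.001, 0.013], "spin": 0}, {"offset": [0, 0, 0.039], "spin": 0}, {"offset": [0, 0, 0.038], "spin": 0}], "jaw": 0.06}}

```text
time_s: 3.88
ee_pos: [531.7, -63.6, 222.8]
ee_rot: [179.9, -0.0, 70.2]
force: [0.7, -0.2, 0.5]
gripper_width: 59.8
gripper_force: 0.0
```

```bash
python3 - <<'E'
from h import *
np.set_printoptions(precision=1,suppress=True)
s=env.state();print(s['time_s'],s['ee_pos'],s['ee_rot'])
m,T=cam('wrist');img,d=env.grab_frame('wrist');cv2.imwrite('pics/w2.png',img)
for r in env.pinpoint('wrist','crank_post')[:2]: print(round(r['score'],2),np.array(r['location']),at_z(m,T,r['location'],137.5))
m,T=cam('top');env.grab_frame('top')
for r in env.pinpoint('top','crank_post')[:2]: print(round(r['score'],2),np.array(r['location']),at_z(m,T,r['location'],137.5))
E
```

```text
3.875 [531.7 -63.6 222.8] [179.9  -0.   70.2]
0.62 [319.1 245.1] [531.5 -63.8 137.5]
```

View pics/w2.png

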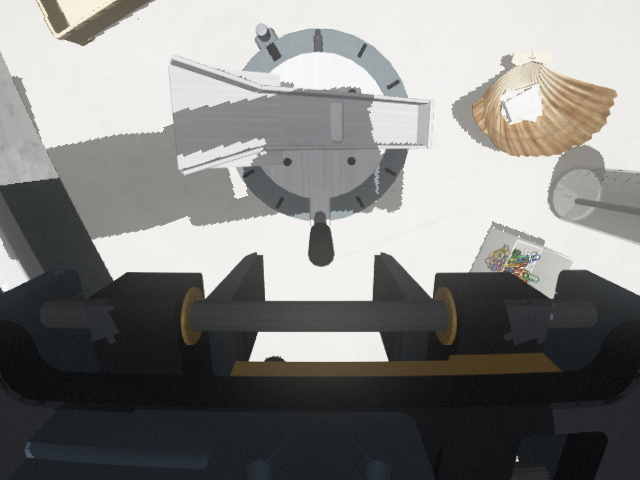

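The post at (320,245) is centred between the fingers at (250,290) and (388,290). The pointer sits one mark clockwise of the stud. I'll descend, cage the post and turn it.

{"fn": "arm_command", "kwargs": {"motion": [{"offset": [0, 0, 0.039], "spin": 0}, {"offset": [0, 0, 0.039], "spin": 0}]}}

```text
time_s: 4.32
ee_pos: [534.5, -62.4, 147.1]
ee_rot: [179.6, -0.1, 70.3]
force: [0.7, 0.4, -0.1]
gripper_width: 59.8
gripper_force: 0.0
```

{"fn": "arm_command", "kwargs": {"motion": [{"offset": [0, 0, 0], "spin": 0}, {"offset": [0, 0, 0], "spin": 0}], "jaw": 0.024, "newtons": 10}}

```text
time_s: 4.58
ee_pos: [534.2, -62.3, 147.5]
ee_rot: [179.7, -0.1, 70.3]
force: [-0.1, -0.2, 0.2]
gripper_width: 43.0
gripper_force: 0.0
```

{"fn": "arm_command", "kwargs": {"motion": [{"offset": [0.0013, 0.0153, 0], "spin": -0.1745}, {"offset": [0.0013, 0.0153, 0], "spin": -0.1745}, {"offset": [0.0013, 0.0153, 0], "spin": -0.1745}]}}

```text
time_s: 4.95
ee_pos: [579.8, -66.2, 147.9]
ee_rot: [179.7, 0.1, 100.7]
force: [1.1, 0.9, -0.1]
gripper_width: 24.1
gripper_force: 0.0
```

{"fn": "arm_command", "kwargs": {"motion": [{"offset": [0.0013, 0.0153, 0], "spin": -0.1745}, {"offset": [0.0013, 0.0153, 0], "spin": -0.1745}, {"offset": [0.0013, 0.0153, 0], "spin": -0.1745}, {"offset": [0.0013, 0.0153, 0], "spin": -0.1745}, {"offset": [0.0013, 0.0153, 0], "spin": -0.1745}]}}

```text
time_s: 5.58
ee_pos: [640.2, -23.6, 147.9]
ee_rot: [180.0, 0.3, 150.7]
force: [-1.5, -0.6, 0.3]
gripper_width: 24.0
gripper_force: 0.4
```

{"fn": "arm_command", "kwargs": {"motion": [{"offset": [0.0013, 0.0153, 0], "spin": -0.1745}, {"offset": [0.0013, 0.0153, 0], "spin": -0.1745}, {"offset": [0.0013, 0.0153, 0], "spin": -0.1745}, {"offset": [0.0013, 0.0153, 0], "spin": -0.1745}, {"offset": [0, 0, 0], "spin": 0}]}}

```text
time_s: 6.2
ee_pos: [650.2, 37.3, 147.5]
ee_rot: [-180.0, 0.2, -169.7]
force: [-0.2, -0.2, -0.5]
gripper_width: 24.3
gripper_force: 0.0
```

{"fn": "arm_command", "kwargs": {"motion": [{"offset": [0, 0, 0], "spin": 0}, {"offset": [0, 0, 0], "spin": 0}, {"offset": [0, 0, 0], "spin": 0}], "jaw": 0.06}}

```text
time_s: 6.58
ee_pos: [649.0, 35.9, 145.1]
ee_rot: [-180.0, 0.0, -169.8]
force: [-0.1, -0.1, -0.2]
gripper_width: 50.8
gripper_force: 0.0
```

{"fn": "arm_command", "kwargs": {"motion": [{"offset": [0, 0, -0.055], "spin": 0}, {"offset": [0, 0, -0.055], "spin": 0}, {"offset": [0, 0, -0.055], "spin": 0}, {"offset": [0, 0, 0], "spin": 0}]}}

```text
time_s: 7.08
ee_pos: [650.9, 36.2, 315.7]
ee_rot: [-179.9, 0.6, -169.7]
force: [-0.4, -1.4, -0.2]
gripper_width: 59.8
gripper_force: 0.0
```

```bash
python3 - <<'E'
from h import *
np.set_printoptions(precision=1,suppress=True)
s=env.state();print(s['time_s'],s['ee_pos'],s['ee_rot'],s['qpos'])
A=np.array([562,21.5])
for c in ['wrist','top']:
    m,T=cam(c);img,d=env.grab_frame(c);cv2.imwrite(f'pics/{c}3.png',img);np.save(f'{c}3d.npy',d);np.savez(f'{c}3.npz',T=T)
    for n,z in {'crank_post':137.5,'pointer_tip':34,'chute_top':175,'chute_stop':75,'bracket_a_leg':30,'bracket_a_foot':7}.items():
        for r in env.pinpoint(c,n)[:3]:
            P=at_z(m,T,r['location'],z);v=P[:2]-A;print(c,n,round(r['score'],2),np.array(r['location']),P,np.degrees(np.arctan2(v[1],v[0])))
E
```

```text
7.075 [650.9  36.2 315.7] [-179.9    0.6 -169.7] [  2.2  23.2  69.8  -0.   86.4 -98.1]
wrist crank_post 0.57 [317.  54.] [498.    7.  137.5] -167.2765575078414
wrist crank_post 0.5 [517.5 129.4] [526.9 212.9 137.5] 100.40318432742805
wrist pointer_tip 0.89 [317.6  54.8] [474.3   2.9  34. ] -168.0030885686173
wrist chute_top 0.91 [217.7 125.6] [577.4 -65.2 175. ] -79.93703465893813
wrist chute_stop 0.94 [394.8 127.7] [543.8 105.6  75. ] 102.18491002965457
wrist bracket_a_leg 0.79 [589.6 222. ] [609.4 420.9  30. ] 83.23367210824021
wrist bracket_a_leg 0.61 [522.6 139.3] [521.3 284.6  30. ] 98.78899239609383
wrist bracket_a_leg 0.5 [217.3 126.6] [ 578.9 -108.8   30. ] -82.62933251577786
wrist bracket_a_foot 0.74 [583.4 221.9] [612.8 431.5   7. ] 82.9389018024567
wrist bracket_a_foot 0.69 [518.5 129.9] [507.6 288.4   7. ] 101.51433034032976
top crank_post 0.76 [343.4 195.7] [645.4  36.5 137.5] 10.165143501161058
top chute_top 0.64 [379.8 219.9] [573.4 -60.5 175. ] -82.06784141151267
top chute_stop 0.67 [312.9 231.9] [551.7 121.3  75. ] 95.91847910795624
top chute_stop 0.62 [269.2 283.9] [403.  243.2  75. ] 125.65516452066689
top bracket_a_leg 0.69 [255.5 243.2] [522.6 289.8  30. ] 98.35713335827876
top bracket_a_leg 0.68 [351.  224.3] [580.2  11.2  30. ] -29.58104900438429
top bracket_a_leg 0.44 [207.8 214.4] [606.5 431.5  30. ] 83.8002291577121
top bracket_a_foot 0.65 [254.9 249.6] [505.9 294.    7. ] 101.64340554517163
top bracket_a_foot 0.57 [206.1 212.9] [614.4 441.4   7. ] 82.8857796644384
```

Pointer reads about 190.5°, which is the third counter-clockwise mark. Next I'll go over the tray.

```bash
python3 - <<'E'
from h import *
print(env.state()['ee_pos'])
plan((648.5,37,310,190.3),[(484,259,270,165,6)])
E
```

```text
[648.93301654  36.46588705 309.83079814]
{"offset":[0.02,0.041,0.007],"spin":0.07},
{"offset":[0.024,0.04,0.006],"spin":0.08},
{"offset":[0.026,0.038,0.007],"spin":0.07},
{"offset":[0.029,0.036,0.007],"spin":0.07},
{"offset":[0.031,0.034,0.006],"spin":0.08},
{"offset":[0.034,0.031,0.007],"spin":0.07},
-> [484.  259.3 270.  165.1]
```

{"fn": "arm_command", "kwargs": {"motion": [{"offset": [0.02, 0.041, 0.007], "spin": 0.07}, {"offset": [0.024, 0.04, 0.006], "spin": 0.08}, {"offset": [0.026, 0.038, 0.007], "spin": 0.07}, {"offset": [0.029, 0.036, 0.007], "spin": 0.07}]}}

```text
time_s: 8.28
ee_pos: [538.1, 185.7, 282.9]
ee_rot: [180.0, 0.0, 173.6]
force: [1.0, 0.4, -1.0]
gripper_width: 60.2
gripper_force: 0.0
```

{"fn": "arm_command", "kwargs": {"motion": [{"offset": [0.031, 0.034, 0.006], "spin": 0.08}, {"offset": [0.034, 0.031, 0.007], "spin": 0.07}, {"offset": [0, 0, 0], "spin": 0}, {"offset": [0, 0, 0], "spin": 0}]}}

```text
time_s: 8.78
ee_pos: [484.7, 258.5, 270.2]
ee_rot: [-180.0, 0.1, 165.2]
force: [-0.4, -0.4, -0.3]
gripper_width: 60.2
gripper_force: 0.0
```

```bash
python3 - <<'E'
from h import *
np.set_printoptions(precision=1,suppress=True)
s=env.state();print(s['time_s'],s['ee_pos'],s['ee_rot'])
c='wrist';m,T=cam(c);img,d=env.grab_frame(c);cv2.imwrite('pics/w4.png',img);np.save('w4d.npy',d);np.savez('w4.npz',T=T)
for n,z in {'bracket_a_leg':30,'bracket_a_foot':7}.items():
    for r in env.pinpoint(c,n)[:3]:
        print(n,round(r['score'],2),np.array(r['location']),at_z(m,T,r['location'],z))
E
```

```text
8.775 [484.7 258.5 270.2] [-180.     0.1  165.2]
bracket_a_leg 0.76 [468.2 266.1] [605.1 425.4  30. ]
bracket_a_foot 0.77 [342.8 216.7] [506.2 285.    7. ]
bracket_a_foot 0.59 [469.4 265. ] [615.  435.8   7. ]
```

View pics/w4.png

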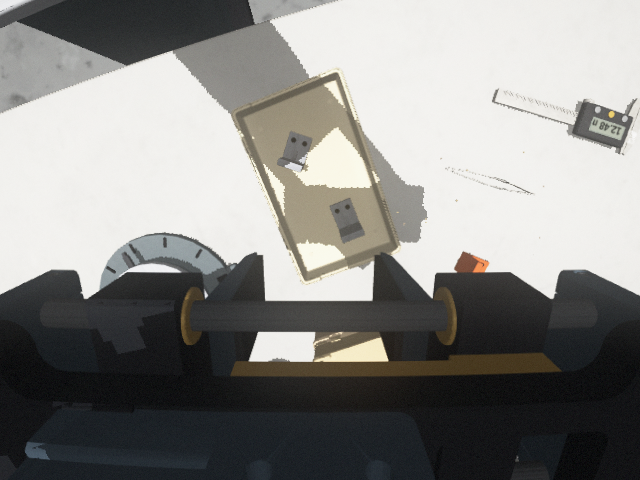

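Both brackets are in the tray with feet toward the top of the image: one at foot (345,212), leg (350,238), the other at foot (297,142), leg (292,163). Depth will give the exact poses.

```bash
cat >> h.py <<'E'
def cloud(m,T,d,box):
    x0,y0,x1,y1=box;u,v=np.meshgrid(np.arange(x0,x1),np.arange(y0,y1));D=d[y0:y1,x0:x1].ravel()
    p=np.stack([u.ravel(),v.ravel()],1).astype(np.float64)
    K=np.array([[m['fx'],0,m['cx']],[0,m['fy'],m['cy']],[0,0,1]])
    q=cv2.undistortPoints(p[:,None],K,np.array([m['k1'],0,0,0]))[:,0]
    P=np.c_[q,np.ones(len(q))]*D[:,None];k=D>0
    return (P@T[:3,:3].T+T[:3,3])[k],p[k]
E
python3 - <<'E'
from h import *
np.set_printoptions(precision=1,suppress=True)
m,_=cam('wrist');T=np.load('w4.npz')['T'];d=np.load('w4d.npy')
for b in [(322,190,372,248),(270,125,318,178)]:
    P,p=cloud(m,T,d,b)
    print(b,np.histogram(P[:,2],np.arange(-5,70,5)))
    for lo,hi in [(10.5,18),(46,60)]:
        Q=P[(P[:,2]>lo)&(P[:,2]<hi)]
        if len(Q)>5:
            r=cv2.minAreaRect(Q[:,:2].astype(np.float32));print(lo,len(Q),Q.mean(0),'rect',np.round(r[0],1),np.round(r[1],1),round(r[2],1),cv2.boxPoints(r).round(1).tolist())
E
```

```text
(322, 190, 372, 248) (array([   0,    0, 1985,  515,   48,   41,   26,   25,   25,   25,   24,
        165,    6,    0]), array([-5,  0,  5, 10, 15, 20, 25, 30, 35, 40, 45, 50, 55, 60, 65]))
10.5 547 [500.9 287.4  13.7] rect [501.5 287.4] [32.5 27.9] 7.3 [[483.6000061035156, 299.20001220703125], [487.1000061035156, 271.5], [519.4000244140625, 275.70001220703125], [515.7999877929688, 303.29998779296875]]
46 191 [520.2 290.   52.8] rect [521. 290.] [ 8.5 27.8] 6.8 [[515.0999755859375, 303.29998779296875], [518.4000244140625, 275.70001220703125], [526.7999877929688, 276.70001220703125], [523.5999755859375, 304.29998779296875]]
(270, 125, 318, 178) (array([   0,    1, 1660,  570,   48,   30,   12,    7,    9,    7,    5,
        188,    2,    0]), array([-5,  0,  5, 10, 15, 20, 25, 30, 35, 40, 45, 50, 55, 60, 65]))
10.5 607 [406.8 252.4  13.6] rect [410.1 252.4] [32.1 36.6] 57.2 [[386.0, 248.8000030517578], [416.79998779296875, 229.0], [434.29998779296875, 256.0], [403.5, 275.79998779296875]]
46 194 [423.9 241.3  53.4] rect [423.9 241.1] [27.9  7.9] 56.3 [[412.8999938964844, 231.6999969482422], [419.5, 227.3000030517578], [435.0, 250.5], [428.3999938964844, 254.89999389648438]]
```

Depth gives B1 leg at (521,290), foot heading 187°, and B2 leg at (424,241), foot heading 146.5°. I'll pick up B1.

```bash
python3 - <<'E'
from h import *
c=plan((484,259,270,165.1),[(521,290,100,187.2,4),(521,290,42,187.2,3)])
plan((521,290,42,187.2),[(521,290,280,187.2,5)])
a=np.radians(-79.5);h=np.array([562,21.5])+75.7*np.array([np.cos(a),np.sin(a)]);print(h)
plan((521,290,280,187.2),[(h[0],h[1],280,100.5,9),(h[0],h[1],214,100.5,3)])
E
```

```text
{"offset":[-0.007,0.01,0.042],"spin":-0.1},
{"offset":[-0.008,0.009,0.043],"spin":-0.09},
{"offset":[-0.009,0.008,0.042],"spin":-0.1},
{"offset":[-0.009,0.008,0.043],"spin":-0.1},
-> [521.  290.1 100.  187.4]
{"offset":[-0,-0,0.019],"spin":0},
{"offset":[-0,-0,0.02],"spin":0},
{"offset":[-0,-0,0.019],"spin":0},
-> [521.  290.1  42.  187.4]
{"offset":[0,0,-0.048],"spin":-0},
{"offset":[0,0,-0.047],"spin":-0},
{"offset":[0,0,-0.048],"spin":-0},
{"offset":[0,0,-0.047],"spin":-0},
{"offset":[0,0,-0.048],"spin":-0},
-> [521.  290.  280.  187.2]
[575.79522928 -52.9323965 ]
{"offset":[-0.001,-0.039,-0],"spin":0.17},
{"offset":[-0.008,-0.037,-0],"spin":0.17},
{"offset":[-0.014,-0.036,-0],"spin":0.16},
{"offset":[-0.02,-0.033,-0],"spin":0.17},
{"offset":[-0.025,-0.03,-0],"spin":0.17},
{"offset":[-0.029,-0.025,-0],"spin":0.17},
{"offset":[-0.034,-0.019,-0],"spin":0.17},
{"offset":[-0.036,-0.014,-0],"spin":0.17},
{"offset":[-0.038,-0.007,-0],"spin":0.16},
-> [576.  -53.2 280.  100.7]
{"offset":[0,-0,0.022],"spin":0},
{"offset":[0,-0,0.022],"spin":0},
{"offset":[0,-0,0.022],"spin":0},
-> [576.  -53.2 214.  100.7]
```

{"fn": "arm_command", "kwargs": {"motion": [{"offset": [-0.007, 0.01, 0.042], "spin": -0.1}, {"offset": [-0.008, 0.009, 0.043], "spin": -0.09}, {"offset": [-0.009, 0.008, 0.042], "spin": -0.1}, {"offset": [-0.009, 0.008, 0.043], "spin": -0.1}], "jaw": 0.048}}

```text
time_s: 9.43
ee_pos: [522.6, 289.1, 98.8]
ee_rot: [180.0, 0.1, -172.4]
force: [-0.2, 0.0, -0.7]
gripper_width: 48.4
gripper_force: 0.0
```

{"fn": "arm_command", "kwargs": {"motion": [{"offset": [0, 0, 0.019], "spin": 0}, {"offset": [0, 0, 0.02], "spin": 0}, {"offset": [0, 0, 0.019], "spin": 0}, {"offset": [0, 0, 0], "spin": 0}]}}

```text
time_s: 9.93
ee_pos: [521.1, 288.5, 40.6]
ee_rot: [-179.9, -0.2, -172.6]
force: [-1.2, -0.9, -0.4]
gripper_width: 48.3
gripper_force: 0.0
```

{"fn": "arm_command", "kwargs": {"motion": [{"offset": [0, 0, 0], "spin": 0}, {"offset": [0, 0, 0], "spin": 0}, {"offset": [0, 0, 0], "spin": 0}, {"offset": [0, 0, 0], "spin": 0}], "jaw": 0.01, "newtons": 30}}

```text
time_s: 10.42
ee_pos: [522.0, 290.0, 42.9]
ee_rot: [180.0, 0.1, -172.5]
force: [0.7, -1.3, 4.1]
gripper_width: 27.6
gripper_force: 30.0
```

{"fn": "arm_command", "kwargs": {"motion": [{"offset": [0, 0, -0.028], "spin": 0}, {"offset": [0, 0, -0.05], "spin": 0}, {"offset": [0, 0, -0.055], "spin": 0}, {"offset": [0, 0, -0.055], "spin": 0}, {"offset": [0, 0, -0.05], "spin": 0}]}}

```text
time_s: 11.05
ee_pos: [520.9, 289.7, 281.8]
ee_rot: [180.0, 0.0, -172.5]
force: [1.2, 0.3, -0.7]
gripper_width: 27.4
gripper_force: 30.0
```

{"fn": "arm_command", "kwargs": {"motion": [{"offset": [-0.001, -0.039, 0], "spin": 0.17}, {"offset": [-0.008, -0.037, 0], "spin": 0.17}, {"offset": [-0.014, -0.036, 0], "spin": 0.16}, {"offset": [-0.02, -0.033, 0], "spin": 0.17}, {"offset": [-0.025, -0.03, 0], "spin": 0.17}]}}

```text
time_s: 11.68
ee_pos: [552.5, 98.2, 279.6]
ee_rot: [-180.0, -0.0, 139.0]
force: [-0.2, -0.4, -0.6]
gripper_width: 27.5
gripper_force: 30.0
```

{"fn": "arm_command", "kwargs": {"motion": [{"offset": [-0.029, -0.025, 0], "spin": 0.17}, {"offset": [-0.034, -0.019, 0], "spin": 0.17}, {"offset": [-0.036, -0.014, 0], "spin": 0.17}, {"offset": [-0.038, -0.007, 0], "spin": 0.16}, {"offset": [0, 0, 0], "spin": 0}]}}

```text
time_s: 12.3
ee_pos: [577.7, -55.3, 279.3]
ee_rot: [-179.9, 0.0, 100.8]
force: [-0.7, 0.6, -0.9]
gripper_width: 27.5
gripper_force: 30.0
```

```bash
python3 - <<'E'
from h import *
np.set_printoptions(precision=1,suppress=True)
for c in ['wrist','scene']:
    s=env.state();m,T=cam(c);img,d=env.grab_frame(c);np.save(f'{c}5d.npy',d);np.savez(f'{c}5.npz',T=T);cv2.imwrite(f'pics/{c}5.png',img)
    print(s['time_s'],s['ee_pos'],s['ee_rot'],s['force'],s['gripper_width'])
    for n,z in {'chute_top':175,'chute_stop':75,'pointer_tip':34,'bracket_a_leg':268}.items():
        for r in env.pinpoint(c,n)[:2]:
            print(c,n,round(r['score'],2),np.array(r['location']),at_z(m,T,r['location'],z))
w=cv2.imread('pics/wrist5.png')[60:300,160:480];q=cv2.imread('pics/scene5.png')[130:370,240:560]
cv2.imwrite('pics/c5.png',np.hstack([cv2.resize(w,(400,300)),cv2.resize(q,(400,300))]))
E
```

```text
12.3 [577.7 -55.3 279.3] [-179.9    0.   100.8] [-0.7  0.6 -0.9] 27.495203629650643
wrist chute_stop 0.58 [319.2  51.4] [546.4 107.8  75. ]
wrist pointer_tip 0.98 [241.4 144.2] [473.4   2.4  34. ]
wrist bracket_a_leg 0.87 [317.1 284.8] [576.1 -56.  268. ]
12.55 [577.6 -52.1 279.9] [-180.    -0.   101.1] [ 0.5 -0.3 -0.1] 27.23989850107084
scene chute_top 0.86 [372.3 204.1] [598.9 -79.6 175. ]
scene chute_stop 0.57 [315.2 274.3] [559.5 104.9  75. ]
scene pointer_tip 0.58 [374.2 295.8] [466.4   9.8  34. ]
scene bracket_a_leg 0.83 [173.9 334.2] [343.5 503.6 268. ]
scene bracket_a_leg 0.6 [373.8 178.5] [561.2 -47.1 268. ]
```

View pics/c5.png

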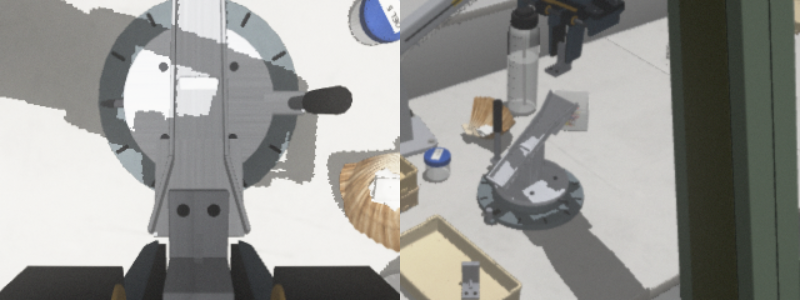

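The bracket is held level and centred over the chute (foot at x≈198, chute centre ≈200 in the left crop), and the pointer is on a mark. I'll lower it.

{"fn": "arm_command", "kwargs": {"motion": [{"offset": [0, 0, 0.03], "spin": 0}, {"offset": [0, 0, 0.03], "spin": 0}, {"offset": [0, 0, 0.006], "spin": 0}, {"offset": [0, 0, 0.003], "spin": 0}, {"offset": [0, 0, 0], "spin": 0}]}}

```text
time_s: 13.42
ee_pos: [578.5, -53.2, 212.0]
ee_rot: [179.9, 0.0, 100.9]
force: [0.5, -0.1, -1.3]
gripper_width: 27.7
gripper_force: 30.0
```

```bash
python3 - <<'E'
from h import *
np.set_printoptions(precision=1,suppress=True)
for c in ['wrist']:
    s=env.state();m,T=cam(c);img,d=env.grab_frame(c);cv2.imwrite(f'pics/{c}6.png',img)
    print(s['time_s'],s['ee_pos'],s['ee_rot'],s['force'],s['gripper_width'])
P,p=cloud(m,T,d,(200,20,440,300))
a=np.radians(100.5);A=np.array([562,21.5])
X=(P[:,:2]-A)@[np.cos(a),np.sin(a)];Y=(P[:,:2]-A)@[-np.sin(a),np.cos(a)]
cx=X*np.cos(np.pi/6)-(P[:,2]-125)*.5;cz=X*.5+(P[:,2]-125)*np.cos(np.pi/6)
k=(abs(Y)<10)&(cx>-10)&(cx<80)&(abs(cz)<6);print('floor cz',np.median(cz[k]),k.sum(), np.polyfit(cx[k],cz[k],1))
for lo,hi in [(-45,-20),(0,40),(50,90)]:
    k=(cx>lo)&(cx<hi)&(cz>9)&(cz<16)&(abs(Y)<30);print(lo,'walls',k.sum(),np.median(Y[k&(Y>0)]),np.median(Y[k&(Y<0)]))
k=(abs(Y)<25)&(X>-60)&(X<-25)&(P[:,2]>170)&(P[:,2]<190);print('foot top',np.median(P[k],0),'Y',Y[k].min(),Y[k].max(),'Xmax',X[k].max())
E
```

```text
13.425 [578.5 -53.2 212. ] [179.9   0.  100.9] [ 0.5 -0.1 -1.3] 27.739318444946896
floor cz 0.50148455353597 2767 [-0.  1.]
-45 walls 361 17.861854954621386 -18.86708731098592
0 walls 452 18.285629616673383 -18.32330370804708
50 walls 385 18.81147788397575 -17.802336492691303
foot top [572.3 -27.5 182.7] Y -24.969471791704407 24.941277676378892 Xmax -40.08864606946866
```

The chute model is confirmed to about 1 mm, and the foot underside is about 5 mm above heel contact. I'll lower 3 mm and release softly.

{"fn": "arm_command", "kwargs": {"motion": [{"offset": [0, 0, 0.002], "spin": 0}, {"offset": [0, 0, 0.001], "spin": 0}, {"offset": [0, 0, 0], "spin": 0}]}}

```text
time_s: 13.85
ee_pos: [577.8, -53.2, 208.0]
ee_rot: [-180.0, 0.0, 100.9]
force: [-1.0, 0.1, -1.4]
gripper_width: 27.7
gripper_force: 30.0
```

{"fn": "arm_command", "kwargs": {"motion": [{"offset": [0, 0, 0], "spin": 0}, {"offset": [0, 0, 0], "spin": 0}, {"offset": [0, 0, 0], "spin": 0}], "newtons": 3}}

```text
time_s: 14.22
ee_pos: [577.8, -53.2, 208.0]
ee_rot: [180.0, 0.0, 100.9]
force: [-0.9, -0.8, -1.1]
gripper_width: 27.9
gripper_force: 3.0
```

{"fn": "arm_command", "kwargs": {"motion": [{"offset": [0, 0, 0], "spin": 0}, {"offset": [0, 0, 0], "spin": 0}, {"offset": [0, 0, 0], "spin": 0}], "jaw": 0.036}}

```text
time_s: 14.6
ee_pos: [577.9, -53.2, 208.0]
ee_rot: [180.0, 0.0, 100.9]
force: [0.5, 0.3, -1.2]
gripper_width: 36.0
gripper_force: 0.0
```

```bash
cat > look.py <<'E'
from h import *
import sys
np.set_printoptions(precision=1,suppress=True)
s=env.state();m,T=cam('wrist');img,d=env.grab_frame('wrist');cv2.imwrite(f'pics/w{sys.argv[1]}.png',img)
print(s['time_s'],s['ee_pos'],s['ee_rot'],s['gripper_width'])
P,p=cloud(m,T,d,(200,0,440,300))
a=np.radians(100.5);A=np.array([562,21.5])
X=(P[:,:2]-A)@[np.cos(a),np.sin(a)];Y=(P[:,:2]-A)@[-np.sin(a),np.cos(a)]
cx=X*np.cos(np.pi/6)-(P[:,2]-125)*.5;cz=X*.5+(P[:,2]-125)*np.cos(np.pi/6)
for x in range(-100,110,5):
    k=(abs(Y)<10)&(cx>=x)&(cx<x+5)&(cz>-8)&(cz<60)
    if k.sum(): print(x,k.sum(),'cz med %.1f max %.1f'%(np.median(cz[k]),cz[k].max()))
E
python3 look.py 7
```

```text
14.6 [577.9 -53.2 208. ] [180.    0.  100.9] 35.999495188464245
-100 259 cz med 0.4 max 2.2
-95 253 cz med 0.4 max 1.9
-90 255 cz med 0.4 max 1.9
-85 253 cz med 0.4 max 2.3
-80 242 cz med 0.4 max 2.2
-75 228 cz med 0.3 max 1.9
-70 238 cz med 0.4 max 2.5
-65 227 cz med 0.4 max 1.9
-60 227 cz med 0.4 max 2.0
-55 226 cz med 0.4 max 2.3
-50 219 cz med 0.3 max 2.3
-45 208 cz med 0.5 max 2.1
-40 208 cz med 0.4 max 2.3
-35 208 cz med 0.4 max 2.1
-30 206 cz med 0.4 max 2.4
-25 198 cz med 0.4 max 2.0
-20 204 cz med 0.4 max 2.0
-15 186 cz med 0.5 max 2.0
-10 189 cz med 0.3 max 2.0
-5 181 cz med 0.4 max 2.1
0 180 cz med 0.4 max 2.3
5 176 cz med 0.5 max 1.9
10 239 cz med 2.0 max 4.7
15 132 cz med 3.7 max 5.2
20 955 cz med 16.8 max 49.3
25 1052 cz med 42.1 max 51.4
30 152 cz med 50.0 max 51.1
80 37 cz med 0.5 max 1.5
85 127 cz med 0.3 max 1.7
90 131 cz med 0.3 max 1.5
95 365 cz med 5.1 max 16.1
100 246 cz med 9.9 max 16.0
```

{"fn": "arm_command", "kwargs": {"motion": [{"offset": [0, 0, -0.03], "spin": 0}, {"offset": [0, 0, -0.042], "spin": 0}, {"offset": [0, 0, 0], "spin": 0}]}}

```text
time_s: 15.02
ee_pos: [579.6, -53.4, 283.7]
ee_rot: [179.6, 0.1, 100.9]
force: [-0.1, 0.2, -0.0]
gripper_width: 36.2
gripper_force: 0.0
```

```bash
python3 look.py 8 | awk '$1>=10||/\[/'
```

```text
15.025 [579.6 -53.4 283.7] [179.6   0.1 100.9] 36.21841112357641
10 141 cz med 1.9 max 5.3
15 62 cz med 3.7 max 5.0
20 88 cz med 0.4 max 2.0
25 97 cz med 0.2 max 1.6
30 95 cz med 0.2 max 1.6
35 98 cz med 0.2 max 1.9
40 89 cz med 0.4 max 1.7
45 90 cz med 0.6 max 2.0
50 92 cz med 0.4 max 2.3
55 583 cz med 20.0 max 47.5
60 424 cz med 36.3 max 48.0
65 57 cz med 46.2 max 47.3
95 3 cz med 14.9 max 15.4
100 56 cz med 14.7 max 15.6
```

Bracket 1 stands upright against the stop: leg at chute x 58–68, about 46 mm high. Now bracket 2.

```bash
python3 - <<'E'
from h import *
plan((576,-53.2,280,100.7),[(424,241,240,146.5,8),(424,241,100,146.5,3)])
print('back')
plan((424,241,280,146.5),[(576,-53.2,280,100.7,9)])
E
```

```text
{"offset":[0.04,-0.012,0.005],"spin":-0.1},
{"offset":[0.04,-0.008,0.005],"spin":-0.1},
{"offset":[0.041,-0.003,0.005],"spin":-0.1},
{"offset":[0.042,0,0.005],"spin":-0.1},
{"offset":[0.041,0.005,0.005],"spin":-0.1},
{"offset":[0.041,0.008,0.005],"spin":-0.1},
{"offset":[0.039,0.013,0.005],"spin":-0.1},
{"offset":[0.038,0.016,0.005],"spin":-0.1},
-> [423.8 240.8 240.  146.5]
{"offset":[-0,0,0.047],"spin":0},
{"offset":[-0,0,0.046],"spin":0},
{"offset":[-0,0,0.047],"spin":0},
-> [423.8 240.8 100.  146.5]
back
{"offset":[-0.032,-0.018,-0],"spin":0.09},
{"offset":[-0.034,-0.015,-0],"spin":0.09},
{"offset":[-0.035,-0.012,-0],"spin":0.09},
{"offset":[-0.035,-0.009,-0],"spin":0.09},
{"offset":[-0.037,-0.005,-0],"spin":0.08},
{"offset":[-0.036,-0.003,-0],"spin":0.09},
{"offset":[-0.037,0.001,-0],"spin":0.09},
{"offset":[-0.037,0.004,-0],"spin":0.09},
{"offset":[-0.036,0.008,-0],"spin":0.09},
-> [576.5 -53.4 280.  100.7]
```

{"fn": "arm_command", "kwargs": {"motion": [{"offset": [0.04, -0.012, 0.005], "spin": -0.1}, {"offset": [0.04, -0.008, 0.005], "spin": -0.1}, {"offset": [0.041, -0.003, 0.005], "spin": -0.1}, {"offset": [0.042, 0, 0.005], "spin": -0.1}, {"offset": [0.041, 0.005, 0.005], "spin": -0.1}], "jaw": 0.042}}

```text
time_s: 15.7
ee_pos: [480.9, 131.4, 253.4]
ee_rot: [-179.9, -0.1, 129.8]
force: [0.9, -0.0, -0.5]
gripper_width: 41.9
gripper_force: 0.0
```

{"fn": "arm_command", "kwargs": {"motion": [{"offset": [0.041, 0.008, 0.005], "spin": -0.1}, {"offset": [0.039, 0.013, 0.005], "spin": -0.1}, {"offset": [0.038, 0.016, 0.005], "spin": -0.1}, {"offset": [0, 0, 0.047], "spin": 0}, {"offset": [0, 0, 0.046], "spin": 0}]}}

```text
time_s: 16.32
ee_pos: [423.3, 240.4, 145.0]
ee_rot: [-180.0, -0.0, 146.9]
force: [0.0, 0.5, -0.1]
gripper_width: 42.0
gripper_force: 0.0
```

{"fn": "arm_command", "kwargs": {"motion": [{"offset": [0, 0, 0.047], "spin": 0}, {"offset": [0, 0, 0.02], "spin": 0}, {"offset": [0, 0, 0.02], "spin": 0}, {"offset": [0, 0, 0.018], "spin": 0}, {"offset": [0, 0, 0], "spin": 0}]}}

```text
time_s: 16.95
ee_pos: [422.5, 239.1, 40.0]
ee_rot: [-179.7, -0.1, 146.8]
force: [-0.4, -0.6, 0.0]
gripper_width: 41.6
gripper_force: 0.0
```

{"fn": "arm_command", "kwargs": {"motion": [{"offset": [0, 0, 0], "spin": 0}, {"offset": [0, 0, 0], "spin": 0}, {"offset": [0, 0, 0], "spin": 0}, {"offset": [0, 0, 0], "spin": 0}], "jaw": 0.01, "newtons": 30}}

```text
time_s: 17.45
ee_pos: [424.6, 240.2, 42.4]
ee_rot: [180.0, 0.0, 146.8]
force: [0.5, 0.3, 2.1]
gripper_width: 28.0
gripper_force: 30.0
```

{"fn": "arm_command", "kwargs": {"motion": [{"offset": [0, 0, -0.028], "spin": 0}, {"offset": [0, 0, -0.05], "spin": 0}, {"offset": [0, 0, -0.055], "spin": 0}, {"offset": [0, 0, -0.055], "spin": 0}, {"offset": [0, 0, -0.05], "spin": 0}]}}

```text
time_s: 18.08
ee_pos: [424.1, 240.0, 282.0]
ee_rot: [179.9, 0.0, 146.8]
force: [1.0, 0.4, 0.1]
gripper_width: 27.6
gripper_force: 30.0
```

{"fn": "arm_command", "kwargs": {"motion": [{"offset": [-0.032, -0.018, 0], "spin": 0.09}, {"offset": [-0.034, -0.015, 0], "spin": 0.09}, {"offset": [-0.035, -0.012, 0], "spin": 0.09}, {"offset": [-0.035, -0.009, 0], "spin": 0.09}, {"offset": [-0.037, -0.005, 0], "spin": 0.08}]}}

```text
time_s: 18.7
ee_pos: [509.9, 75.7, 279.8]
ee_rot: [-180.0, -0.0, 121.4]
force: [-0.2, 0.6, 0.5]
gripper_width: 27.6
gripper_force: 30.0
```

{"fn": "arm_command", "kwargs": {"motion": [{"offset": [-0.036, -0.003, 0], "spin": 0.09}, {"offset": [-0.037, 0.001, 0], "spin": 0.09}, {"offset": [-0.037, 0.004, 0], "spin": 0.09}, {"offset": [-0.036, 0.008, 0], "spin": 0.09}, {"offset": [0, 0, 0], "spin": 0}]}}

```text
time_s: 19.32
ee_pos: [578.8, -55.5, 279.2]
ee_rot: [-179.9, 0.0, 100.8]
force: [0.1, -0.0, -0.8]
gripper_width: 27.4
gripper_force: 30.0
```

{"fn": "arm_command", "kwargs": {"motion": [{"offset": [0, 0, 0.03], "spin": 0}, {"offset": [0, 0, 0.03], "spin": 0}, {"offset": [0, 0, 0.006], "spin": 0}, {"offset": [0, 0, 0.003], "spin": 0}, {"offset": [0, 0, 0], "spin": 0}]}}

```text
time_s: 19.95
ee_pos: [578.8, -53.3, 212.0]
ee_rot: [179.9, 0.0, 101.0]
force: [-0.3, -0.0, -0.2]
gripper_width: 27.8
gripper_force: 30.0
```

```bash
python3 look.py 9 | head -14
```

```text
19.95 [578.8 -53.3 212. ] [179.9   0.  101. ] 27.833781531635857
-100 249 cz med 24.2 max 28.8
-95 254 cz med 16.3 max 27.0
-90 309 cz med 16.9 max 26.4
-85 305 cz med 19.8 max 24.6
-80 326 cz med 22.4 max 25.2
-75 342 cz med 25.6 max 29.3
-70 343 cz med 28.3 max 31.1
-65 115 cz med 29.1 max 30.9
-55 118 cz med 0.5 max 1.9
-50 214 cz med 0.4 max 1.8
-45 203 cz med 0.3 max 2.2
-40 203 cz med 0.5 max 2.4
-35 185 cz med 0.4 max 2.1
```

View pics/w9.png

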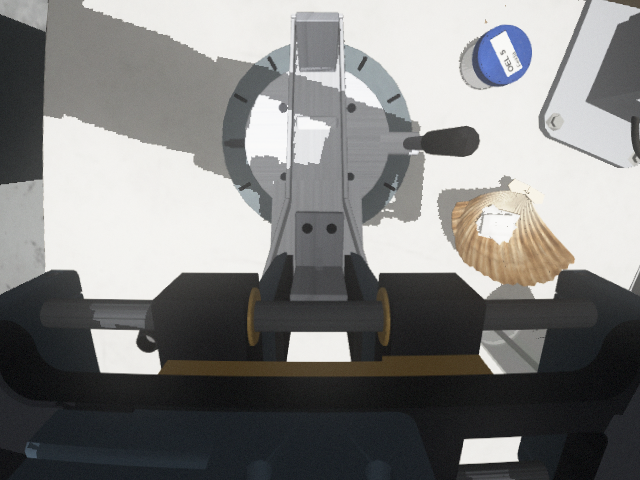

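Bracket 2 (foot at (318,228)) is centred over the chute, bracket 1 is at the bottom (318,42), and the pointer is on its mark at (233,143). I'll release the same way.

{"fn": "arm_command", "kwargs": {"motion": [{"offset": [0, 0, 0.002], "spin": 0}, {"offset": [0, 0, 0.001], "spin": 0}, {"offset": [0, 0, 0], "spin": 0}]}}

```text
time_s: 20.38
ee_pos: [578.3, -53.5, 207.9]
ee_rot: [-180.0, 0.0, 100.9]
force: [0.5, 0.5, -1.4]
gripper_width: 27.4
gripper_force: 30.0
```

{"fn": "arm_command", "kwargs": {"motion": [{"offset": [0, 0, 0], "spin": 0}, {"offset": [0, 0, 0], "spin": 0}, {"offset": [0, 0, 0], "spin": 0}], "newtons": 3}}

```text
time_s: 20.75
ee_pos: [578.3, -53.5, 208.0]
ee_rot: [180.0, 0.0, 100.9]
force: [-0.7, 1.2, -1.1]
gripper_width: 28.0
gripper_force: 3.0
```

{"fn": "arm_command", "kwargs": {"motion": [{"offset": [0, 0, 0], "spin": 0}, {"offset": [0, 0, 0], "spin": 0}, {"offset": [0, 0, 0], "spin": 0}], "jaw": 0.036}}

```text
time_s: 21.12
ee_pos: [578.4, -53.5, 208.1]
ee_rot: [180.0, 0.0, 100.9]
force: [0.2, -0.2, -0.4]
gripper_width: 35.9
gripper_force: 0.0
```

{"fn": "arm_command", "kwargs": {"motion": [{"offset": [0, 0, -0.03], "spin": 0}, {"offset": [0, 0, -0.042], "spin": 0}, {"offset": [0, 0, -0.03], "spin": 0}, {"offset": [0, 0, 0], "spin": 0}, {"offset": [0, 0, 0], "spin": 0}]}}

```text
time_s: 21.75
ee_pos: [577.7, -53.5, 308.7]
ee_rot: [-179.9, -0.0, 100.9]
force: [-0.7, -0.5, -0.4]
gripper_width: 36.4
gripper_force: 0.0
```

```bash
python3 look.py 10 | awk '$1>=0||/\[/'; python3 - <<'E'
from h import *
np.set_printoptions(precision=1,suppress=True)
m,T=cam('wrist')
for n,z in {'pointer_tip':34,'chute_stop':75}.items():
    for r in env.pinpoint('wrist',n)[:1]:print(n,r['score'],at_z(m,T,r['location'],z))
w=cv2.imread('pics/w10.png')[0:300,140:540]
q,_=env.grab_frame('scene');q=q[180:330,240:440]
cv2.imwrite('pics/c10.png',np.hstack([w,cv2.resize(q,(400,300),interpolation=2)]))
E
```

```text
21.75 [577.7 -53.5 308.7] [-179.9   -0.   100.9] 36.37746335319698
0 86 cz med 0.5 max 2.0
5 91 cz med 0.5 max 1.9
10 119 cz med 1.8 max 5.3
15 314 cz med 12.3 max 41.4
20 497 cz med 37.9 max 49.6
25 52 cz med 47.1 max 48.8
55 417 cz med 26.6 max 47.1
60 262 cz med 34.9 max 47.5
65 43 cz med 46.3 max 47.5
95 11 cz med 14.5 max 15.9
100 46 cz med 14.3 max 15.7
pointer_tip 0.75 [473.3   6.2  34. ]
chute_stop 0.92 [548.7 105.2  75. ]
```

View pics/c10.png

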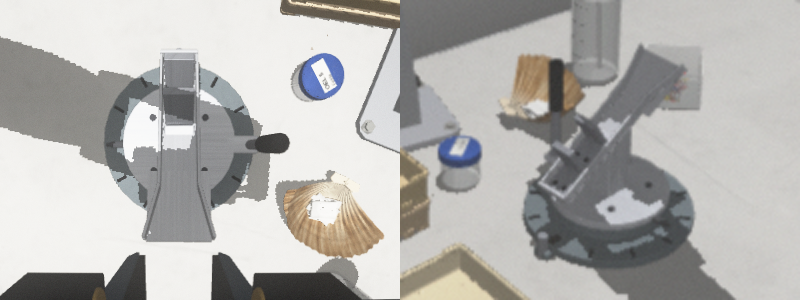

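```bash
python3 - <<'E'
from h import *
np.set_printoptions(precision=1,suppress=True)
m,T=cam('wrist');img,d=env.grab_frame('wrist')
P,p=cloud(m,T,d,(200,0,440,300));a=np.radians(100.5);A=np.array([562,21.5])
X=(P[:,:2]-A)@[np.cos(a),np.sin(a)];Y=(P[:,:2]-A)@[-np.sin(a),np.cos(a)]
cx=X*np.cos(np.pi/6)-(P[:,2]-125)*.5;cz=X*.5+(P[:,2]-125)*np.cos(np.pi/6)
for lo,hi in [(8,34),(48,74)]:
    b=(cx>lo)&(cx<hi)&(abs(Y)<13)
    k=b&(cz>8)&(cz<42);f=np.polyfit(cz[k],cx[k],1);print('back face cx at floor %.1f lean deg %.1f n %d'%(np.polyval(f,0),np.degrees(np.arctan(f[0])),k.sum()))
    k=b&(cz>44);print('top cz %.1f cx %.1f..%.1f Y %.1f..%.1f'%(np.median(cz[k]),*np.percentile(cx[k],[2,98]),Y[k].min(),Y[k].max()))
    for z in range(0,48,6):
        k=b&(cz>z)&(cz<z+6);print(z,k.sum(),cx[k].min().round(1),np.median(cx[k]).round(1),end=' | ')
    print()
k=(abs(Y)<15)&(cx>30)&(cx<55)&(cz<30);print('foot2',k.sum(),np.median(cz[k]) if k.any() else '')
k=(cx>2)&(cx<22)&(cz>2.5)&(cz<6)&(abs(Y)<16);print('hump',k.sum(),cx[k].min(),cx[k].max(),Y[k].min(),Y[k].max())
E
```

```text
back face cx at floor 19.1 lean deg 2.4 n 654
top cz 47.2 cx 20.3..27.4 Y -12.6..13.0
0 306 8.2 14.3 | 6 100 18.5 19.5 | 12 102 18.6 19.7 | 18 109 18.6 19.9 | 24 121 18.8 20.1 | 30 126 19.1 20.5 | 36 125 19.3 20.8 | 42 266 19.1 21.7 | 
back face cx at floor 59.6 lean deg 0.3 n 650
top cz 46.1 cx 58.9..67.4 Y -12.9..13.0Traceback (most recent call last):
  File "<stdin>", line 12, in <module>
    return umr_minimum(a, axis, None, out, keepdims, initial, where)
ValueError: zero-size array to reduction operation minimum which has no identity
```

```bash
python3 - <<'E'
from h import *
np.set_printoptions(precision=1,suppress=True,linewidth=150)
m,T=cam('wrist');img,d=env.grab_frame('wrist')
P,p=cloud(m,T,d,(200,0,440,300));a=np.radians(100.5);A=np.array([562,21.5])
X=(P[:,:2]-A)@[np.cos(a),np.sin(a)];Y=(P[:,:2]-A)@[-np.sin(a),np.cos(a)]
cx=X*np.cos(np.pi/6)-(P[:,2]-125)*.5;cz=X*.5+(P[:,2]-125)*np.cos(np.pi/6)
for x in range(4,23):
    k=(cx>x)&(cx<x+1)&(cz<8)&(abs(Y)<16)
    if k.sum():print(x,[(k&(abs(Y-y)<4)).sum() and round(float(np.median(cz[k&(abs(Y-y)<4)])),1) for y in (-12,-4,4,12)])
for nm,lo,hi in [('b2',14,34),('b1',54,74)]:
    b=(cx>lo)&(cx<hi)&(abs(Y)<13)
    for y0,y1 in [(-13,-4),(-4,4),(4,13)]:
        k=b&(cz>8)&(cz<42)&(Y>y0)&(Y<y1);f=np.polyfit(cz[k],cx[k],1);print(nm,y0,np.polyval(f,0).round(1),np.degrees(f[0]).round(1))
print(env.state()['time_s'])
E
```

```text
4 [0.7, 0.2, -0.0, 0.3]
5 [0.0, 0.2, 0.3, 0.4]
6 [-0.1, 0.3, 0.5, 0.4]
7 [0.5, 0.6, 1.0, 0.7]
8 [0.7, 0.7, 0.3, 0.1]
9 [0.5, 0.7, 0.9, 0.5]
10 [0.1, 0.9, 0.4, 0.6]
11 [1.1, 1.1, 1.4, 1.3]
12 [1.9, 1.9, 1.5, 1.6]
13 [2.0, 2.4, 2.2, 2.4]
14 [2.4, 2.6, 2.8, 3.4]
15 [3.5, 3.4, 3.7, 3.4]
16 [3.9, 3.7, 3.9, 3.6]
17 [3.4, 3.3, 3.1, 3.2]
18 [6.5, 4.6, 6.1, 4.1]
19 [4.2, 5.4, 4.8, 4.8]
20 [0.4, 0.6, 0.5, 2.7]
21 [-0.2, -0.8, -0.9, 0.0]
22 [1.1, np.int64(0), np.int64(0), 0.2]
b2 -13 19.0 2.7
b2 -4 19.0 2.4
b2 4 19.2 2.2
b1 -13 59.5 0.4
b1 -4 59.6 0.3
b1 4 59.5 0.5
22.05
```

The chute floor has a 4 mm one-way lip at x≈10–18. Bracket 2's heel is hung up about 1.5 mm on it, which gives the 2.4° lean. I'll press it home gently with closed fingertips on the leg top.

{"fn": "arm_command", "kwargs": {"motion": [{"offset": [0.054, 0, 0], "spin": 0}, {"offset": [0.054, 0, 0], "spin": 0}, {"offset": [0, 0, 0.055], "spin": 0}, {"offset": [0, 0, 0.05], "spin": 0}, {"offset": [0, 0, 0.026], "spin": 0}], "jaw": 0.0}}

```text
time_s: 22.68
ee_pos: [556.1, 52.7, 175.9]
ee_rot: [-179.7, -0.0, 101.0]
force: [-0.2, -0.5, 0.1]
gripper_width: 0.0
gripper_force: 0.0
```

{"fn": "arm_command", "kwargs": {"motion": [{"offset": [0, 0, 0.004], "spin": 0}, {"offset": [0, 0, 0.002], "spin": 0}, {"offset": [0, 0, 0], "spin": 0}]}}

```text
time_s: 23.05
ee_pos: [558.7, 52.5, 174.2]
ee_rot: [179.9, 0.0, 100.9]
force: [0.7, -0.3, -0.7]
gripper_width: 0.8
gripper_force: 0.0
```

{"fn": "arm_command", "kwargs": {"motion": [{"offset": [0, 0, 0.001], "spin": 0}, {"offset": [0, 0, 0.001], "spin": 0}, {"offset": [0, 0, 0], "spin": 0}]}}

```text
time_s: 23.42
ee_pos: [557.8, 52.5, 171.1]
ee_rot: [180.0, 0.0, 100.9]
force: [0.2, 0.2, -0.6]
gripper_width: 0.7
gripper_force: 0.0
```

Tips are at about 157, with the leg edge expected at about 156.

{"fn": "arm_command", "kwargs": {"motion": [{"offset": [0, 0, 0.001], "spin": 0}, {"offset": [0, 0, 0], "spin": 0}]}}

```text
time_s: 23.68
ee_pos: [557.8, 52.5, 169.8]
ee_rot: [-180.0, 0.0, 100.9]
force: [-0.5, -0.3, -0.6]
gripper_width: 0.4
gripper_force: 0.0
```

{"fn": "arm_command", "kwargs": {"motion": [{"offset": [0, 0, 0.001], "spin": 0}, {"offset": [0, 0, 0], "spin": 0}]}}

```text
time_s: 23.92
ee_pos: [558.1, 52.6, 169.2]
ee_rot: [180.0, 0.0, 100.9]
force: [0.4, -0.1, 1.4]
gripper_width: 0.4
gripper_force: 0.7
```

{"fn": "arm_command", "kwargs": {"motion": [{"offset": [0, 0, 0.001], "spin": 0}, {"offset": [0, 0, 0], "spin": 0}]}}

```text
time_s: 24.18
ee_pos: [558.5, 52.6, 168.8]
ee_rot: [179.9, 0.0, 100.9]
force: [0.8, -0.3, 4.9]
gripper_width: 0.6
gripper_force: 2.4
```

{"fn": "arm_command", "kwargs": {"motion": [{"offset": [0, 0, 0.001], "spin": 0}, {"offset": [0, 0, 0], "spin": 0}]}}

```text
time_s: 24.42
ee_pos: [558.8, 52.5, 168.5]
ee_rot: [179.8, 0.0, 100.9]
force: [0.2, 0.6, 8.4]
gripper_width: 0.6
gripper_force: 4.2
```

{"fn": "arm_command", "kwargs": {"motion": [{"offset": [0, 0, 0.001], "spin": 0}, {"offset": [0, 0, 0], "spin": 0}]}}

```text
time_s: 24.68
ee_pos: [559.1, 52.4, 168.3]
ee_rot: [179.8, 0.1, 100.9]
force: [-1.6, 0.0, 12.2]
gripper_width: 0.4
gripper_force: 6.0
```

```bash
cat > lean.py <<'E'
from h import *
s=env.state();m,T=cam('wrist');img,d=env.grab_frame('wrist')
P,p=cloud(m,T,d,(200,0,440,300));a=np.radians(100.5);A=np.array([562,21.5])
X=(P[:,:2]-A)@[np.cos(a),np.sin(a)];Y=(P[:,:2]-A)@[-np.sin(a),np.cos(a)]
cx=X*np.cos(np.pi/6)-(P[:,2]-125)*.5;cz=X*.5+(P[:,2]-125)*np.cos(np.pi/6)
print(s['time_s'],np.round(s['ee_pos'],1),np.round(s['force'],1))
for nm,lo,hi in [('b2',14,36),('b1',54,76)]:
    b=(cx>lo)&(cx<hi)&(abs(Y)<13);k=b&(cz>8)&(cz<42)
    if k.sum()>20: f=np.polyfit(cz[k],cx[k],1);print(nm,'back',np.polyval(f,0).round(1),'lean',np.degrees(f[0]).round(1),'yaw',np.degrees(np.polyfit(Y[k],cx[k],1)[0]).round(1))
    k=b&(cz>44)&(cz<60);print(nm,'top',k.sum() and np.median(cz[k]).round(1))
E
python3 lean.py
```

```text
24.675 [559.1  52.4 168.3] [-1.6  0.  12.2]
b2 back 30.4 lean -16.0 yaw -11.0
b2 top 47.8
b1 back 59.7 lean 0.2 yaw -0.2
b1 top 46.3
```

{"fn": "arm_command", "kwargs": {"motion": [{"offset": [0, 0, -0.04], "spin": 0}, {"offset": [0, 0, -0.05], "spin": 0}, {"offset": [-0.05, 0, -0.02], "spin": 0}, {"offset": [-0.058, 0, 0], "spin": 0}, {"offset": [0, 0, 0], "spin": 0}]}}

```text
time_s: 25.35
ee_pos: [578.4, -56.8, 275.3]
ee_rot: [-179.9, 0.1, 100.7]
force: [0.4, 0.4, -0.7]
gripper_width: 0.3
gripper_force: 0.0
```

```bash
python3 lean.py
```

```text
25.35 [578.4 -56.8 275.3] [ 0.4  0.4 -0.7]
b2 back 19.6 lean 1.7 yaw 0.1
b2 top 46.8
b1 back 59.9 lean -0.0 yaw -0.3
b1 top 46.2
```

Pressing helped: lean went from 2.4° to 1.7° and both backs are at nominal within 0.4 mm. I'll give it one firmer press.

{"fn": "arm_command", "kwargs": {"motion": [{"offset": [0.054, 0, 0], "spin": 0}, {"offset": [0.054, 0, 0.02], "spin": 0}, {"offset": [0, 0, 0.05], "spin": 0}, {"offset": [0, 0, 0.032], "spin": 0}, {"offset": [0, 0, 0.003], "spin": 0}]}}

```text
time_s: 26.02
ee_pos: [556.3, 53.9, 169.2]
ee_rot: [-179.8, -0.0, 101.1]
force: [1.8, 0.2, 0.9]
gripper_width: 0.5
gripper_force: 0.0
```

{"fn": "arm_command", "kwargs": {"motion": [{"offset": [0, 0, 0.002], "spin": 0}, {"offset": [0, 0, 0.002], "spin": 0}, {"offset": [0, 0, 0.001], "spin": 0}, {"offset": [0, 0, 0.001], "spin": 0}, {"offset": [0, 0, 0], "spin": 0}]}}

```text
time_s: 26.65
ee_pos: [558.6, 53.2, 168.2]
ee_rot: [179.8, -0.0, 100.9]
force: [-2.7, 1.0, 13.2]
gripper_width: 0.5
gripper_force: 6.3
```

{"fn": "arm_command", "kwargs": {"motion": [{"offset": [0, 0, 0.001], "spin": 0}, {"offset": [0, 0, 0.001], "spin": 0}, {"offset": [0, 0, 0], "spin": 0}]}}

```text
time_s: 27.02
ee_pos: [559.0, 53.3, 167.9]
ee_rot: [179.6, -0.0, 100.9]
force: [-5.7, 0.2, 21.2]
gripper_width: 0.6
gripper_force: 10.3
```

{"fn": "arm_command", "kwargs": {"motion": [{"offset": [0, 0, -0.04], "spin": 0}, {"offset": [0, 0, -0.05], "spin": 0}, {"offset": [-0.05, 0, -0.02], "spin": 0}, {"offset": [-0.058, 0, 0], "spin": 0}, {"offset": [0, 0, 0], "spin": 0}]}}

```text
time_s: 27.65
ee_pos: [578.8, -56.8, 273.5]
ee_rot: [179.9, 0.1, 100.7]
force: [-0.5, -0.1, -0.8]
gripper_width: 0.7
gripper_force: 0.0
```

```bash
python3 lean.py; python3 - <<'E'
from h import *
m,T=cam('wrist')
for n,z in {'pointer_tip':34,'chute_stop':75}.items():
    for r in env.pinpoint('wrist',n)[:1]:print(n,r['score'],at_z(m,T,r['location'],z).round(1))
E
```

```text
27.65 [578.8 -56.8 273.5] [-0.5 -0.1 -0.8]
b2 back 19.7 lean 0.9 yaw -0.3
b2 top 46.7
b1 back 60.1 lean -0.3 yaw -0.2
b1 top 46.3
pointer_tip 0.63 [472.6   7.8  34. ]
chute_stop 0.72 [543.4 107.8  75. ]
```

Both brackets are seated (leans 0.9° and −0.3°, backs at x = 19.7 and 60.1 against nominal 20 and 60), the pointer is on the third mark, and the arm is clear.

```bash
python3 -c "
from workcell import env
print(env.job_done())"
```

```text
the job is handed in; nothing more can be done
None
```

I handed the job in at about 28 s: the feeder is clicked in at the third counter-clockwise mark and both brackets stand in the chute against the stop, feet downhill; bracket 2 hung up on a low lip in the chute floor until I pressed it down, and still leaned about 1° at the last look.

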